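Load the right module and hold the programming jig's cam lever at full lift

TASK

Of the three look-alike green-board modules, put the middle-sized one (50 mm wide) in the programming jig: set it the right way up on the loading bay with its wide side across the jig, slide it under the two orange hold-down lips until it is fully home against the stop, and let go of it, all with the lever still down. Then raise the red-knobbed lever until it stands upright, where its cam presses the probes highest against the module, and finish while holding it there: it springs back if let go. Leave the other two modules, the phone, the jar and the screwdriver where they are.

Things in the scene. Friction and masses are not known exactly. Their poses are not given: they have to be found in the camera images.
- module_50: the module to load: green board 50 mm (its y) x 40 mm (its x) x 3 mm with a dark grey block 32 mm (y) x 36 mm (x) centred on it, to 28 mm above the board's underside; white label on top; about 70 g. The bare board sticks out 9 mm on its y sides, 2 mm on its x sides. Origin: centre of the board's underside; z up. Symmetric under a half turn. Lies on the mat.
- module_40: look-alike, too small: board 40 mm (y) x 32 mm (x), block 22 x 28 mm, same height 28 mm; leave it. Origin: centre of the underside.
- module_60: look-alike, too large: board 60 mm (y) x 48 mm (x), block 42 x 44 mm, same height 28 mm; leave it. Origin: centre of the underside.
- jig: the programming jig, fixed to the bench: aluminium base 160 x 100 mm, black nest plate 150 x 100 mm (x, y) on four columns; the plate's top, the nest surface, is 70 mm above the underside. Origin: centre of the underside, on the mat. x points from the loading bay (front, robot's side) to the stop, y left, z up.
- lips (a point): midway between the two orange hold-down lips, level with their undersides, 5 mm above the nest surface (tops 9 mm). 43 mm is open between them. They cover the y edges of the seated board, from 16 mm short of the seat to 18 mm past it in x, with sloped lead-ins, up to 12 mm high, reaching 25 mm short of it.
- stop (a point): middle of the stop's near face, at its top edge: a white bar 6 mm high and 40 mm wide (y) that the far (+x) edge of the seated board touches.
- seat (a point): the seat: where the module's origin is when fully home (board against the stop, on the nest surface). Axes as the jig's; 25 mm in +x of the jig's origin, 70 mm up. White side guides 5 mm high along x keep it straight: 52 mm apart here, flaring to about 64 mm at the bay's front end. Window for the probes at the seat: 36 mm (x) x 42 mm (y).
- bay (a point): the loading bay: point on the open nest surface, 52 mm in -x of the seat, where a module can be set down from above, clear of the lips, before it is pushed in +x to the seat. Axes as the jig's.
- probes: the bed of spring-loaded brass probe pins in the window; tips 2 mm below the nest surface with the lever down; the cam lifts the bed 7.4 mm at most, lifting the loaded module 2 mm up against the lips and compressing the pins (about 6 N in all). Its origin is hidden, about 21 mm below the nest surface.
- knob (a point): centre of the red ball knob, 25 mm in diameter, at the lever's end, 120 mm from the shaft's axis and 95 mm to the right (-y) of the jig's centre plane. With the lever down it is 63 mm above the jig's underside and 116 mm to the front (-x) of the seat. It can be pinched from above across the jig's y.
- pivot (a point): point on the shaft's axis level with the knob (fixed on the jig, 32 mm above its underside); the knob circles about it in the jig's x-z plane. The axis is the jig's y.
- camlever (a joint): angle in rad of the cam lever, a cranked 10 mm steel bar on the jig's right (-y) side: 0 = down at rest, pointing to the front (-x of the jig), 15 degrees above level; grows as it is raised; 1.31 = upright, knob straight above the shaft: highest lift; beyond it the lift falls, end stop at 2.0. A spring pulls it back to 0: 2 to 3 N at the knob all the way.
- phone: bystander: black smartphone 145 x 70 x 8 mm lying on the mat; origin: centre of its underside.
- flux_jar: bystander: small amber jar, 48 mm in diameter, 45 mm high; origin: centre of its underside.
- screwdriver: bystander: screwdriver, 170 mm long, orange handle, lying along its x; origin on its underside.
Things that resemble listed ones, but are neither listed nor needed, are in the scene too. Leave any purple look-alike of the module_50 alone.

How it is judged:
By the outcome, as a careful person would: the job done as asked, in the order asked, and still so for the second after the job is handed in, while the arm keeps its last pose, push and grip.
It also fails if it takes over 50 s, if anything falls off the work surface, if the arm or the gripper's body presses on something with over 40 N, if the wrist force passes 120 N, or if a joint passes its speed limit or range.

ROBOT

A 6-joint arm with a two-finger parallel gripper is mounted at the origin on the work surface. World frame = base frame: x ahead of the robot, y to its left, z up, the work surface at z = 0. Lengths are in m, angles in rad, forces in N, time in s.
With the tool pointing down it reaches from about 0.3 to 0.775 m from the base axis. Payload 14.6 kg.
Tool frame: the origin (TCP) lies on the front face of the gripper's body, between the roots of the fingers; the fingertips stand 97 mm ahead of it and the grasp point (between the pads) lies 78 mm ahead of it (manip.tcp_to_grasp is the distance from the TCP to the grasp point, in m); z points along the fingers, y is the line along which they close (so a half turn about z gives the same grasp; the last joint's range is limited). The gripper opens to 94 mm and grips with 3 to 60 N. Pads are 16 mm wide; open, the fingers measure 119 mm over their backs; the gripper's body (75 mm by 177 mm) begins 78 mm behind the grasp point.
Start: joints at [-1.17, 0.3, 1.521, -0, 1.321, -0.067], TCP at [0.248, -0.491, 0.303] pointing down, gripper open.
Joint ranges: [-3.03, 3.03], [-0.79, 2.21], [0.23, 2.52], [-1.04, 4.18], [0, 3.07], [-2.55, 2.55]. Speed limits (rad/s): [2.22, 2.22, 2.57, 3.14, 3.14, 3.14].

INTERFACE

Orientations are given as a rotation vector (axis times angle).
In Python, from plant import manip, imaging gives the robot as it stands.
- The arm moves only by the tool arm_command, never from a script. Its argument "steps" is text: rows parted by semicolons, each of 7 numbers parted by spaces: the shift along the world's x, y, z normalised to -1 to 1, where 1 is 50 mm, then the turn, a rotation vector about the world's x, y, z normalised to -1 to 1, where 1 is 5 degrees, then the opening, from 0 (shut) to 1 (fully open). In form: x y z rx ry rz jaw; .... A call has 1 to 12 rows; each row shifts and turns the commanded pose from where the row before left it; what a row does not reach is not made up. A row lasts 1/8 s, in which the tool goes at most 62.5 mm and 10.7 degrees, less where a joint would pass 70% of its speed; a pose out of reach is approached as far as the arm can. A call with a number of a shift or a turn outside -1 to 1 is refused whole. A call with a gripper value outside its range is refused whole. The fingers move at their own pace and stop on an object; the grip force is fixed at half the most. Time passes only in rows, so rows that do not move let the fingers close. It gives the time, the measured TCP pose, the force, the opening and the grip force at its end, in the units of the state.
- manip.sense(): the state, without advancing time (a new reading comes with each control period).
- imaging.grab_frame(name): name is "side" or "top" or "wrist"; returns a dict with "image" (480x640x3 uint8, red, green, blue), "depth" (480x640 float32, m along the optical axis (not along the pixel's ray), 0 where there is no reading), "mtx" (3x3 intrinsics, pixels), "position" and "rotation" of the camera in the world; the wrist camera has in their place "T_tool_cam" (4x4, takes a point from camera to tool coordinates, whose origin is the TCP and whose axes are the flange's). Camera axes: x right, y up, looking along -z (the intrinsics and any distortion apply to the point x, -y, -z); pixel columns grow to the right and rows downward; lengths in m; the calibration is good to about 2 mm. The wrist camera is an equidistant fisheye: a pixel r from the principal point sees the ray r / f radians off the axis. A picture is of the moment at which its call begins: read the wrist's pose just before it.
- manip.sign_off(): hands the job in; it is judged then, once.
The state is a dict: "time_s": time; "joints": joint angles; "joint_velocities": joint speeds; "joint_efforts": joint torques, N m; "position": TCP position; "orientation": TCP orientation; "force": force on the tool from outside, world axes, zero at the start; "wrist_torque": the same for the moment, N m; "grip_width": finger opening in m; "grip_force": force on a finger pad.
Only numpy, scipy, OpenCV 4.12 (cv2) and the standard library are available. Lean on these libraries where they do the work, as an engineer would, in place of code of your own. Each camera call takes 0.05 s, during which the arm holds its last target. There are 200 camera calls.

## Working session

There is one attempt and no reset: what is moved stays moved. The work goes in short steps, Python scripts to look and compute and a tool call to move; the robot and the scene stay as the last step left them, time stands still between calls to the robot, and variables do not carry over. Pictures are saved under pics/ and viewed, at most 10 in all, crops included, and the job is handed in when it is done.

Besides the shell and the picture viewer there is one more tool, called after ">>>" by a JSON object that holds its "fn" and its "kwargs". arm_command: Moves the arm, as the interface text tells. Its arguments: {"type":"object","properties":{"steps":{"type":"string"}},"required":["steps"]}

```bash
mkdir -p pics; ls
cat > h.py <<'E'
import numpy as np, cv2
from plant import manip, imaging
def grab(n):
    s=manip.sense(); f=imaging.grab_frame(n); f['s']=s; return f
def save(f,p): cv2.imwrite(p,f['image'][:,:,::-1])
def cloud(f):
    # world points per pixel for side/top cams (pinhole)
    K=f['mtx']; d=f['depth']; v,u=np.mgrid[:d.shape[0],:d.shape[1]]
    x=(u-K[0,2])/K[0,0]*d; y=(v-K[1,2])/K[1,1]*d
    c=np.stack([x,-y,-d],-1)
    R=np.array(f['rotation']); 
    if R.shape!=(3,3): R=cv2.Rodrigues(R)[0]
    return c@R.T+np.array(f['position'])
E
python3 - <<'E'
from h import *
for n in('top','side'):
    f=grab(n); save(f,f'pics/{n}0.png'); print(n,f['mtx'],f['position'],f['rotation'],[k for k in f])
    np.savez(f'{n}0.npz',im=f['image'],p=cloud(f),d=f['depth'])
print(manip.sense())
E
```

```text
pics
top [[472.37491547   0.         313.32371806]
 [  0.         472.37491547 236.5154309 ]
 [  0.           0.           1.        ]] [ 0.43456401 -0.02836004  1.08421953] [ 0.11829626 -0.12547234 -1.57671131] ['image', 'depth', 'mtx', 'position', 'rotation', 's']
side [[487.16124001   0.         321.41491897]
 [  0.         487.16124001 241.63340392]
 [  0.           0.           1.        ]] [0.41846389 0.62173626 0.76196288] [ 0.13037146 -1.12607181 -2.70874772] ['image', 'depth', 'mtx', 'position', 'rotation', 's']
{'time_s': 0.1, 'joints': array([-1.16962155e+00,  3.00383586e-01,  1.52152418e+00, -4.26129750e-05,
        1.32067341e+00, -6.66185330e-02]), 'joint_velocities': array([-0.00150713, -0.00348513, -0.00331919,  0.00100857, -0.00119715,
       -0.00023923]), 'joint_efforts': array([ 1.56688275e-03, -5.32643330e+01, -3.53283870e+01,  7.10465619e-02,
        2.35170673e-02, -4.24592577e-05]), 'position': array([ 0.24793372, -0.49079539,  0.30215835]), 'orientation': array([-3.05510378e+00, -7.27918206e-01,  3.22376138e-04]), 'force': array([ 0.48487225, -0.8320611 , -0.58904941]), 'wrist_torque': array([ 0.00153529, -0.04288924,  0.00891761]), 'grip_force': 0.0, 'grip_width': 0.09404152097836549}
```

View pics/top0.png

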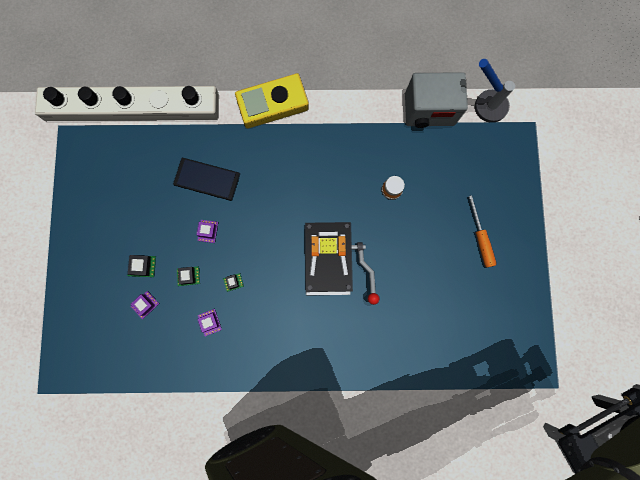

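View pics/side0.png

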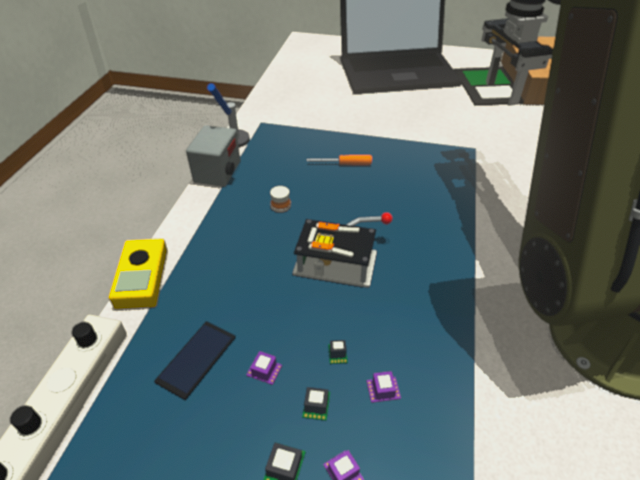

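The top view shows three green modules: large at (141,265), middle-sized at (188,275) and small at (233,282). The jig is at (328,258) and the knob at (373,298). The side view agrees. Next I'll measure them.

Run:
```python
from h import *
z=np.load('top0.npz'); im,p=z['im'],z['p']
hsv=cv2.cvtColor(im,cv2.COLOR_RGB2HSV)
def rect(m,name,hz=None):
    P=p[m]; P=P[np.isfinite(P).all(1)]
    r=cv2.minAreaRect((P[:,:2]*1000).astype(np.float32)); 
    print(name,m.sum(),'mean',P.mean(0).round(4),'z',np.percentile(P[:,2],[5,50,95]).round(4),'rect',np.round(r[0],1),np.round(r[1],1),round(r[2],1))
def win(m,u,v,r):
    w=np.zeros(m.shape,bool); w[v-r:v+r+1,u-r:u+r+1]=1; return m&w
H,S,V=[hsv[...,i].astype(int) for i in range(3)]
for n,u,v,r in(('m60',141,265,20),('m50',188,275,16),('m40',233,282,13)):
    print(im[v,u],p[v,u].round(4)); 
    rect(win((p[...,2]>0.018),u,v,r),n+' block')
    rect(win((H>35)&(H<85)&(S>90),u,v,r),n+' green')
    rect(win((V>180)&(S<60),u,v,r),n+' label')
rect(win((p[...,2]>0.064)&(p[...,2]<.074),330,258,45),'plate')
rect(win((V>170)&(S<60),328,262,42),'white')
rect(win((H>8)&(H<20)&(S>150),328,245,25),'orange')
rect(win((H>22)&(H<35)&(S>120),328,245,20),'yellow')
rect(win(((H<6)|(H>174))&(S>150),373,298,12),'knob')
```

```text
[210 214 208] [0.5381 0.3507 0.0328]
m60 block 412 mean [0.5378 0.3539 0.0407] z [0.0248 0.031  0.0344] rect [501.2 175.1] [425.4  48.6] 78.4
m60 green 138 mean [0.5328 0.3406 0.0156] z [0.0023 0.0068 0.0169] rect [502.9 175.8] [427.1  54.2] 78.7
m60 label 119 mean [0.5392 0.3603 0.0317] z [0.0283 0.0318 0.0348] rect [539.  360.6] [24.5 24.4] 80.7
[206 209 202] [0.5148 0.2452 0.0334]
m50 block 253 mean [0.5138 0.2468 0.0475] z [0.0256 0.0311 0.0347] rect [487.  119.4] [310.8  40.7] 77.9
m50 green 132 mean [0.5115 0.243  0.0153] z [0.0019 0.0067 0.0147] rect [490.2 124.1] [320.7  50.2] 78.8
m50 label 71 mean [0.515  0.253  0.0319] z [0.0288 0.0318 0.0347] rect [515.  251.8] [19.7 18.1] 89.4
[212 215 215] [0.4984 0.1452 0.0328]
m40 block 137 mean [0.4993 0.147  0.0377] z [0.0224 0.0308 0.0341] rect [476.8  65.4] [203.3  31.1] 74.5
m40 green 117 mean [0.4989 0.1459 0.0075] z [0.0023 0.0061 0.0203] rect [500.1 150.1] [32.7 40.8] 17.9
m40 label 38 mean [0.5005 0.1497 0.0312] z [0.028  0.0314 0.0344] rect [500.4 149.6] [15.  12.6] 17.3
plate 2001 mean [ 0.5409 -0.0683  0.0716] z [0.068  0.0719 0.0737] rect [536.4 -90.2] [177.7 148.2] 0.9
white 361 mean [ 0.5262 -0.0686  0.0513] z [0.0083 0.0749 0.0799] rect [531.9 -91.4] [133.1 135.6] 84.2
orange 256 mean [ 0.5695 -0.067   0.0891] z [0.0737 0.0818 0.0853] rect [513.5 -64.9] [ 72.7 157.9] 89.9
yellow 259 mean [ 0.5734 -0.0649  0.0673] z [0.0591 0.0626 0.0713] rect [512.3 -57.1] [ 37.3 161.6] 82.7
knob 99 mean [ 0.4587 -0.1593  0.0733] z [0.0678 0.074  0.0786] rect [ 459.2 -159.6] [21.5 21.4] 86.4
```

>>> {"fn": "arm_command", "kwargs": {"steps": "0.5 0.8 0 0 0 1 1;0.5 0.8 0 0 0 1 1;0.5 0.8 0 0 0 1 1;0.5 0.8 0 0 0 1 1;0.5 0.8 0 0 0 1 1;0.5 0.8 0 0 0 1 1;0.5 0.8 0 0 0 1 1;0.5 0.8 0 0 0 1 1;0.5 0.8 0 0 0 1 1;0.5 0.8 0 0 0 1 1;0 0 0 0 0 1 1;0 0 0 0 0 1 1"}}

```text
time_s: 1.6
position: [0.4981, -0.0903, 0.3022]
orientation: [-2.278, -2.163, 0.001]
force: [-0.8, 0.1, -0.6]
grip_width: 0.0937
grip_force: 0.0
```

```bash
cat >> h.py <<'E'
def wcloud(f):
    K=f['mtx']; d=f['depth']; v,u=np.mgrid[:d.shape[0],:d.shape[1]]
    a=(u-K[0,2])/K[0,0]; b=(v-K[1,2])/K[1,1]; th=np.hypot(a,b)+1e-9
    k=np.tan(np.minimum(th,1.5))/th
    c=np.stack([a*k,-b*k,-np.ones_like(a)],-1)   # ray, per unit depth
    T=np.array(f['T_tool_cam']); R=cv2.Rodrigues(np.array(f['s']['orientation'],float))[0]
    A=R@T[:3,:3]; o=R@T[:3,3]+f['s']['position']
    return o,c@A.T,(c@A.T)*d[...,None]+o
def onz(o,r,z):  # rays -> plane z
    t=(z-o[2])/r[...,2]; return o+r*t[...,None]
E
python3 - <<'E'
from h import *
f=grab('wrist'); save(f,'pics/w1.png'); print(f['s']['position'],f['s']['orientation'],f['s']['joints'],f['mtx'],f['T_tool_cam'])
np.savez('w1.npz',im=f['image'],d=f['depth'],mtx=f['mtx'],T=f['T_tool_cam'],pos=f['s']['position'],ori=f['s']['orientation'])
E
```

```text
[ 0.4981133  -0.09028083  0.30221456] [-2.27759166e+00 -2.16278636e+00  7.64299728e-04] [-2.51651590e-01  2.03033473e-01  1.64313645e+00 -3.03748280e-05
  1.29629286e+00 -1.99945166e-01] [[371.64829954   0.         323.62705762]
 [  0.         371.64829954 243.37363851]
 [  0.           0.           1.        ]] [[ 3.85418778e-05  9.63834471e-01  2.66501614e-01  7.70963194e-02]
 [ 9.99999775e-01  1.41437840e-04 -6.56148126e-04 -1.09061182e-03]
 [-6.70111594e-04  2.66501579e-01 -9.63834249e-01 -8.21530181e-02]
 [ 0.00000000e+00  0.00000000e+00  0.00000000e+00  1.00000000e+00]]
```

View pics/w1.png

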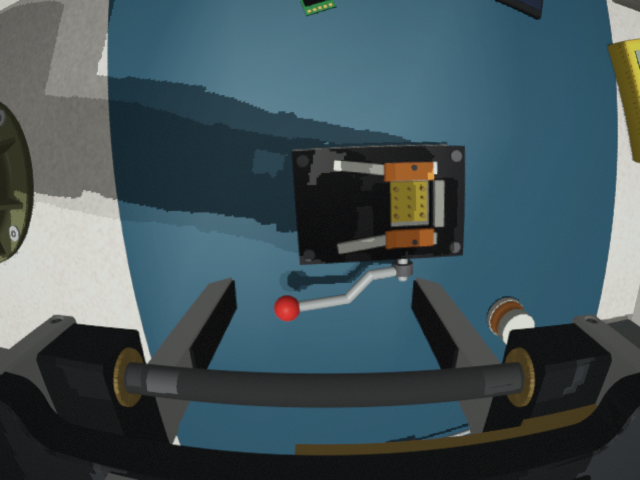

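The wrist view shows the jig plate spanning (293,147)-(465,265). The orange lips are at (410,172) and (410,238), the stop is at (439,204) and the knob is at (287,308). I'll cast these onto their known heights.

```bash
cat > jig.py <<'E'
from h import *
z=np.load('w1.npz'); f=dict(mtx=z['mtx'],depth=z['d'],T_tool_cam=z['T'],s=dict(position=z['pos'],orientation=z['ori']))
o,r,P=wcloud(f); im=z['im']; hsv=cv2.cvtColor(im,cv2.COLOR_RGB2HSV); H,S,V=[hsv[...,i].astype(int) for i in range(3)]
def win(m,u0,v0,u1,v1):
    w=np.zeros(m.shape,bool); w[v0:v1,u0:u1]=1; return m&w
def show(n,m,zz):
    m=cv2.morphologyEx(m.astype(np.uint8),cv2.MORPH_OPEN,np.ones((3,3)))>0
    Q=onz(o,r,zz)[m][:,:2]*1000; b=cv2.minAreaRect(Q.astype(np.float32))
    print(n,m.sum(),'mean',Q.mean(0).round(1),'rect',np.round(b[0],1),np.round(b[1],1),round(b[2],2),'depth z',np.median(P[m][:,2]).round(4))
org=(H>5)&(H<18)&(S>150)
show('lipL',win(org,380,155,445,185),.079); show('lipR',win(org,380,222,445,252),.079); show('lips',win(org,380,155,445,252),.079)
show('stop',win((V>120)&(S<60),430,175,447,232),.076)
show('guideL',win((V>140)&(S<60),325,155,385,178),.075); show('guideR',win((V>140)&(S<60),325,225,385,256),.075)
show('yellow',win((H>20)&(H<34)&(S>120),380,175,432,230),.068)
show('plate',win((V<60)&(P[...,2]>.06)&(P[...,2]<.08)|win(org,380,155,445,252),285,140,472,270),.07)
k=win(((H<5)|(H>175))&(S>150),265,290,305,330); show('knob',k,.063)
b=cv2.minEnclosingCircle(np.argwhere(k)[:,::-1].astype(np.float32)); print(b)
E
python3 jig.py
```

```text
lipL 784 mean [569.3 -38.5] rect [569.9 -38.6] [42.9 15. ] 2.21 depth z 0.0812
lipR 874 mean [570.4 -96.2] rect [570.8 -96.4] [43.2 17.4] 1.16 depth z 0.0811
lips 1658 mean [569.9 -68.9] rect [570.5 -68.2] [43.1 74.2] 0.68 depth z 0.0812
stop 396 mean [598.3 -67.1] rect [598.4 -67.5] [ 7.5 39. ] 0.63 depth z 0.0782
guideL 175 mean [530.5 -34.9] rect [528.7 -34.4] [ 7.8 40.8] 83.47 depth z 0.0771
guideR 0 mean [nan nan] rect [0. 0.] [0. 0.] 0.0 depth z nan
yellow 1469 mean [572.2 -65.9] rect [572.3 -66. ] [35.3 32.9] 89.97 depth z 0.0618
plate 14350 mean [543.1 -68. ] rect [548.8 -68.2] [150.6 101.2] 0.3 depth z 0.0723
knob 479 mean [ 457.7 -164.3] rect [ 457.6 -164.3] [25.8 22.2] 85.55 depth z 0.0738
((286.69232177734375, 308.0), 12.385677337646484)jig.py:9: RuntimeWarning: Mean of empty slice.
  print(n,m.sum(),'mean',Q.mean(0).round(1),'rect',np.round(b[0],1),np.round(b[1],1),round(b[2],2),'depth z',np.median(P[m][:,2]).round(4))
  ret = um.true_divide(
  return _methods._mean(a, axis=axis, dtype=dtype,
  ret = ret.dtype.type(ret / rcount)
```

>>> {"fn": "arm_command", "kwargs": {"steps": "0.05 1 0 0 0 0.1 1;0.05 1 0 0 0 0.1 1;0.05 1 0 0 0 0.1 1;0.05 1 0 0 0 0.1 1;0.05 1 0 0 0 0.1 1;0.05 1 0 0 0 0.1 1;0 0 -0.5 0 0 0 1;0 0 -0.5 0 0 0 1;0 0 0 0 0 0 1"}}

```text
time_s: 2.78
position: [0.5125, 0.2089, 0.2511]
orientation: [-2.225, -2.215, 0.005]
force: [0.8, 0.1, 0.4]
grip_width: 0.094
grip_force: 0.0
```

Run:
```python
from h import *
f=grab('wrist'); save(f,'pics/w2.png'); print(f['s']['position'],f['s']['orientation'])
np.savez('w2.npz',im=f['image'],d=f['depth'],mtx=f['mtx'],T=f['T_tool_cam'],pos=f['s']['position'],ori=f['s']['orientation'])
```

```text
[0.51248446 0.20892332 0.25105947] [-2.22531506 -2.21527873  0.0050334 ]
```

View pics/w2.png

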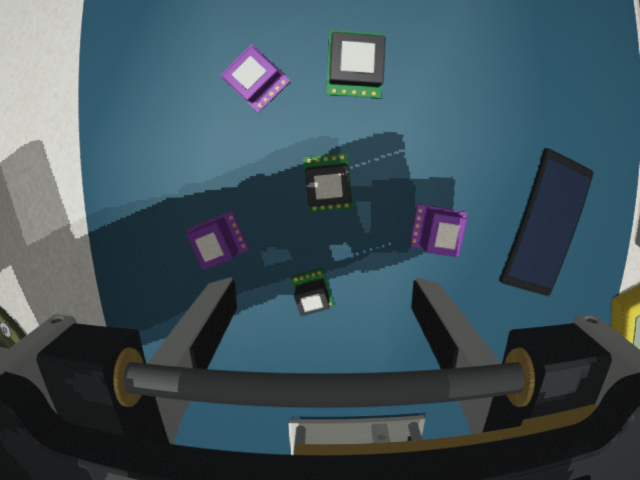

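The target module is at (328,184), with green board edges along rows 160 and 207. The purple decoys and the 40 mm module (312,295) stand nearby. I'll measure its centre and yaw.

Run:
```python
from h import *
z=np.load('w2.npz'); f=dict(mtx=z['mtx'],depth=z['d'],T_tool_cam=z['T'],s=dict(position=z['pos'],orientation=z['ori']))
o,r,P=wcloud(f); im=z['im']; hsv=cv2.cvtColor(im,cv2.COLOR_RGB2HSV); H,S,V=[hsv[...,i].astype(int) for i in range(3)]
w=np.zeros(H.shape,bool); w[140:225,290:370]=1
def show(n,m,zz):
    m=cv2.morphologyEx((m&w).astype(np.uint8),cv2.MORPH_OPEN,np.ones((3,3)))>0
    Q=onz(o,r,zz)[m][:,:2]*1000; b=cv2.minAreaRect(Q.astype(np.float32))
    print(n,m.sum(),'mean',Q.mean(0).round(1),'rect',np.round(b[0],1),np.round(b[1],1),round(b[2],2),'z',np.median(P[m][:,2]).round(4))
show('top',(P[...,2]>.024),.028)
show('label',(S<70)&(V>75),.028)
g=(H>38)&(H<85)&(S>90)&(V>40); show('green',g,.003)
show('module', g|((P[...,2]>.01)),.003)
for h in (.02,.012): 
  m=(P[...,2]>h)&w; Q=P[m]; print(h,Q[:,:2].mean(0).round(4))
R=cv2.Rodrigues(z['ori'])[0]; print('tool y yaw',np.degrees(np.arctan2(R[1,1],R[0,1])))
vis=np.vstack([im[140:225,290:370]]); print(hsv[184,328],hsv[175,315],hsv[160,320])
```

```text
top 1732 mean [514.6 250.9] rect [514.5 251. ] [36.6 32.9] 5.05 z 0.0303
label 660 mean [514.2 250.6] rect [512.8 250.3] [25.9 19.8] 5.32 z 0.0307
green 537 mean [514.1 259.1] rect [514.6 250.7] [40.2 50.8] 5.1 z 0.0052
module 2330 mean [514.7 250.8] rect [514.7 250.7] [40.5 50.7] 5.27 z 0.0299
0.02 [0.5145 0.2519]
0.012 [0.5145 0.2521]
tool y yaw -0.2591025690266738
[ 22  23 123] [23 16 64] [ 60 126  65]
```

>>> {"fn": "arm_command", "kwargs": {"steps": "0.04 0.84 0 0 0 1 0.7;0 0 -0.7 0 0 0.07 0.7;0 0 -0.7 0 0 0 0.7;0 0 -0.7 0 0 0 0.7;0 0 -0.4 0 0 0 0.7;0 0 -0.2 0 0 0 0.7;0 0 0 0 0 0 0.7"}}

```text
time_s: 3.7
position: [0.5153, 0.2511, 0.1182]
orientation: [2.12, 2.318, 0.001]
force: [-0.9, -0.2, -0.2]
grip_width: 0.0657
grip_force: 0.0
```

>>> {"fn": "arm_command", "kwargs": {"steps": "0 0 -0.22 0 0 0 0.7;0 0 0 0 0 0 0.7;0 0 0 0 0 0 0;0 0 0 0 0 0 0;0 0 0 0 0 0 0;0 0 0 0 0 0 0;0 0 0 0 0 0 0"}}

```text
time_s: 4.58
position: [0.5151, 0.2511, 0.1068]
orientation: [2.119, 2.319, 0.0]
force: [0.3, -0.1, 1.6]
grip_width: 0.0358
grip_force: 30.0
```

>>> {"fn": "arm_command", "kwargs": {"steps": "0 0 0.6 0 0 0 0;0 0 0.9 0 0 0 0;0 0 0.9 0 0 0 0;0.02 -0.8 0 0 0 -0.5 0;0.02 -0.8 0 0 0 -0.41 0;0.02 -0.8 0 0 0 0 0;0.02 -0.8 0 0 0 0 0;0.02 -0.8 0 0 0 0 0;0.02 -0.8 0 0 0 0 0;0.02 -0.8 0 0 0 0 0;0 -0.79 0 0 0 0 0;0 0 0 0 0 0 0"}}

```text
time_s: 6.08
position: [0.5218, -0.0704, 0.2265]
orientation: [-2.213, -2.23, 0.0]
force: [-0.5, 0.1, -0.7]
grip_width: 0.0358
grip_force: 30.0
```

Run:
```python
from h import *
f=grab('wrist'); save(f,'pics/w3.png'); print(f['s']['position'],f['s']['orientation'],f['s']['grip_width'])
np.savez('w3.npz',im=f['image'],d=f['depth'],mtx=f['mtx'],T=f['T_tool_cam'],pos=f['s']['position'],ori=f['s']['orientation'])
```

```text
[ 0.52180636 -0.07036353  0.22649699] [-2.21291812e+00 -2.22975026e+00  4.16751574e-04] 0.03584224538220597
```

View pics/w3.png

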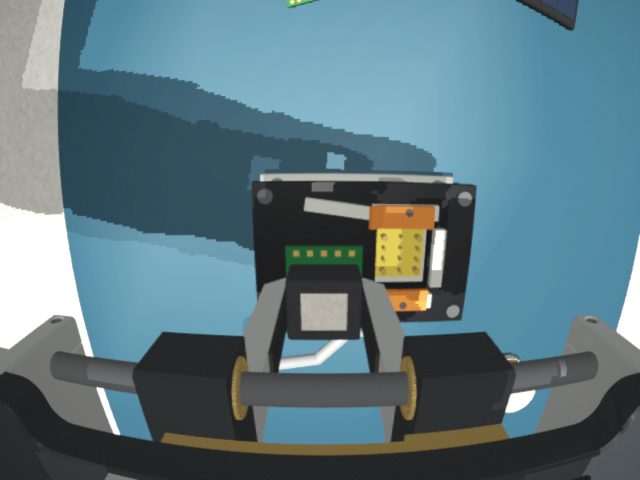

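The module is held level over the bay, with its board's left edge at row 247 and the stop at (437,257). A quick check of the stop, the lip and the held board follows.

Run:
```python
from h import *
z=np.load('w3.npz'); f=dict(mtx=z['mtx'],depth=z['d'],T_tool_cam=z['T'],s=dict(position=z['pos'],orientation=z['ori']))
o,r,P=wcloud(f); im=z['im']; hsv=cv2.cvtColor(im,cv2.COLOR_RGB2HSV); H,S,V=[hsv[...,i].astype(int) for i in range(3)]
def show(n,m,zz,u0,v0,u1,v1):
    w=np.zeros(H.shape,bool); w[v0:v1,u0:u1]=1
    m=cv2.morphologyEx((m&w).astype(np.uint8),cv2.MORPH_OPEN,np.ones((3,3)))>0
    Q=onz(o,r,zz)[m][:,:2]*1000; b=cv2.minAreaRect(Q.astype(np.float32))
    print(n,m.sum(),'mean',Q.mean(0).round(1),'rect',np.round(b[0],1),np.round(b[1],1),round(b[2],2),'min/max',Q.min(0).round(1),Q.max(0).round(1),'z',np.median(P[m][:,2]).round(4))
org=(H>5)&(H<18)&(S>150)
show('lipL',org,.079,365,200,440,232)
show('stop',(V>110)&(S<60),.076,429,228,447,292)
show('plate top left half',(V<60)&(P[...,2]>.066)&(P[...,2]<.078),.07,245,178,480,330)
zb=z['pos'][2]-.1068
g=(H>38)&(H<85)&(S>90); show('board',g,zb+.003,275,240,370,272)
show('label',(S<70)&(V>120),zb+.028,295,285,355,336)
R=cv2.Rodrigues(z['ori'])[0]; print('yaw',np.degrees(np.arctan2(R[1,1],R[0,1])))
```

```text
lipL 1402 mean [570.1 -39. ] rect [570.7 -39.1] [43.8 15.2] 0.75 min/max [548.9 -47. ] [592.6 -31.4] z 0.0813
stop 802 mean [597.7 -67. ] rect [597.7 -67.8] [10.2 41.5] 0.31 min/max [592.5 -88.5] [602.7 -47. ] z 0.078
plate top left half 12374 mean [544.1 -50.1] rect [548.7 -67. ] [ 99.5 150.6] 89.93 min/max [ 473.4 -116.9] [623.9 -17.3] z 0.0721
board 1412 mean [520.6 -51.2] rect [520.6 -52.7] [41.  14.4] 0.43 min/max [500.2 -60.1] [541.2 -45.4] z 0.1248
label 1713 mean [520.7 -71.8] rect [520.8 -72.1] [22.4 19.4] 0.44 min/max [509.5 -81.9] [531.9 -62.4] z 0.1504
yaw 0.43415536119683407
```

>>> {"fn": "arm_command", "kwargs": {"steps": "0 0.05 -0.5 0 0 0 0;0 0 -0.3 0 0 0 0;0 0 -0.1 0 0 0 0;0 0 -0.06 0 0 0 0;0 0 0 0 0 0 0"}}

```text
time_s: 6.75
position: [0.5221, -0.0659, 0.179]
orientation: [2.209, 2.233, 0.0]
force: [0.1, 0.6, -0.9]
grip_width: 0.0359
grip_force: 30.0
```

>>> {"fn": "arm_command", "kwargs": {"steps": "0 -0.03 -0.02 0 0 0 0;0 0 -0.03 0 0 0 0;0 0 0 0 0 0 0;0 0 0 0 0 0 0"}}

```text
time_s: 7.25
position: [0.5221, -0.0676, 0.1768]
orientation: [2.209, 2.232, 0.0]
force: [-2.6, -0.6, 5.8]
grip_width: 0.0357
grip_force: 30.0
```

>>> {"fn": "arm_command", "kwargs": {"steps": "0.1 0 0.006 0 0 0 0;0.15 0 0 0 0 0 0;0.15 0 0 0 0 0 0;0.15 0 0 0 0 0 0;0.1 0 0 0 0 0 0;0 0 0 0 0 0 0"}}

```text
time_s: 8.0
position: [0.5553, -0.0674, 0.1768]
orientation: [2.209, 2.232, 0.001]
force: [-0.3, 0.7, 3.9]
grip_width: 0.0361
grip_force: 30.0
```

>>> {"fn": "arm_command", "kwargs": {"steps": "0.1 0 0 0 0 0 0;0.1 0 0 0 0 0 0;0.08 0 0 0 0 0 0;0.04 0 0 0 0 0 0;0.02 0 0 0 0 0 0;0 0 0 0 0 0 0"}}

```text
time_s: 8.75
position: [0.5718, -0.0674, 0.1768]
orientation: [-2.21, -2.233, 0.0]
force: [-5.2, 0.4, 7.0]
grip_width: 0.0359
grip_force: 30.0
```

>>> {"fn": "arm_command", "kwargs": {"steps": "0.03 0 0 0 0 0 0;0.02 0 0 0 0 0 0;0 0 0 0 0 0 0"}}

```text
time_s: 9.12
position: [0.5743, -0.0674, 0.1768]
orientation: [-2.21, -2.233, 0.0]
force: [-4.6, -0.5, 6.8]
grip_width: 0.0356
grip_force: 30.0
```

>>> {"fn": "arm_command", "kwargs": {"steps": "0.02 0 0 0 0 0 0;0.02 0 0 0 0 0 0;0 0 0 0 0 0 0"}}

```text
time_s: 9.5
position: [0.5752, -0.0674, 0.1768]
orientation: [-2.208, -2.231, 0.004]
force: [-17.1, -0.5, 14.8]
grip_width: 0.0362
grip_force: 30.0
```

>>> {"fn": "arm_command", "kwargs": {"steps": "0 0 0 0 0 0 0.6;0 0 0 0 0 0 0.6;0 0 0 0 0 0 0.6;0 0 0 0 0 0 0.6"}}

```text
time_s: 10.0
position: [0.5761, -0.0674, 0.1763]
orientation: [-2.21, -2.233, 0.0]
force: [0.2, -0.2, -0.1]
grip_width: 0.0567
grip_force: 0.0
```

Run:
```python
from h import *
f=grab('side'); im=cv2.resize(f['image'][200:300,270:400],None,fx=5,fy=5,interpolation=cv2.INTER_CUBIC); cv2.imwrite('pics/s4.png',im[:,:,::-1])
```

```text
(no output)
```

View pics/s4.png

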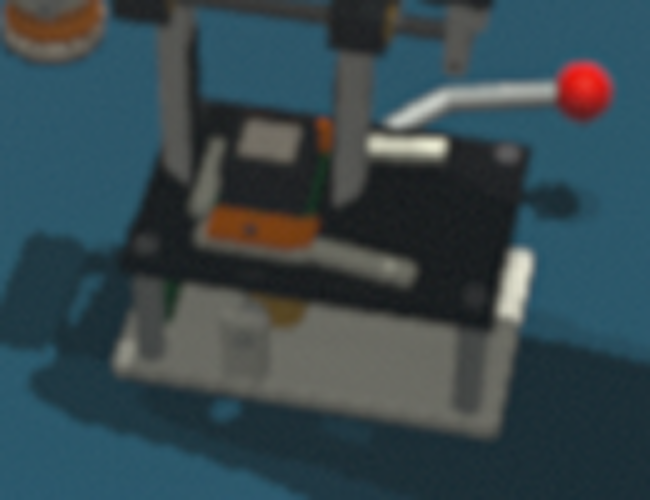

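The side view shows the module under the lips against the stop, with the fingers clear and the lever down. Now I'll lift and turn towards the knob.

>>> {"fn": "arm_command", "kwargs": {"steps": "0 0 0.5 0 0 0 0.6;0 0 0.7 0 0 0 0.6;0 0 0.8 0 0 0 0.6;-0.4 -0.3 0 0 0 -1 0.6;-0.4 -0.3 0 0 0 -1 0.6;-0.4 -0.3 0 0 0 -1 0.6;-0.4 -0.3 0 0 0 -1 0.6;-0.4 -0.3 0 0 0 -1 0.6;-0.3 -0.3 0 0 0 -1 0.6;0 -0.1 0 0 0 -1 0.6;0 0 0 0 0 -1 0.6;0 0 0 0 0 -1 0.6"}}

```text
time_s: 11.55
position: [0.461, -0.1625, 0.2765]
orientation: [2.898, 1.213, 0.0]
force: [-0.3, -0.6, -0.6]
grip_width: 0.0566
grip_force: 0.0
```

>>> {"fn": "arm_command", "kwargs": {"steps": "0 0 0 0 0 -1 0.6;0 0 0 0 0 -1 0.6;0 0 0 0 0 -1 0.6;0 0 0 0 0 -1 0.6;0 0 0 0 0 -1 0.6;0 0 0 0 0 -1 0.6;0 0 0 0 0 -1 0.6;0 0 0 0 0 -1 0.6;0 0 0 0 0 -1 0.6;0 0 0 0 0 0 0.6"}}

```text
time_s: 12.8
position: [0.461, -0.1624, 0.2765]
orientation: [3.142, 0.017, 0.0]
force: [-0.6, -0.7, -0.7]
grip_width: 0.0565
grip_force: 0.0
```

Run:
```python
from h import *
f=grab('wrist'); save(f,'pics/w5.png'); R=cv2.Rodrigues(f['s']['orientation'])[0]; print(f['s']['position'],f['s']['grip_width'],np.degrees(np.arctan2(R[1,1],R[0,1])))
np.savez('w5.npz',im=f['image'],d=f['depth'],mtx=f['mtx'],T=f['T_tool_cam'],pos=f['s']['position'],ori=f['s']['orientation'])
```

```text
[ 0.46100687 -0.16240469  0.2764954 ] 0.05653734487908051 -89.36949119317305
```

View pics/w5.png

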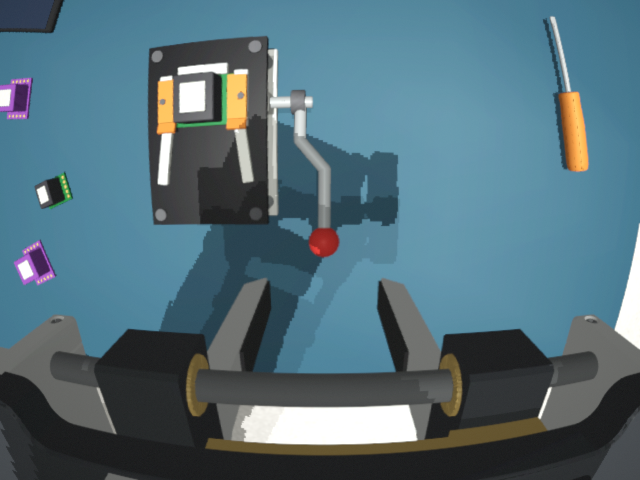

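The module sits between the lips at (195,100) against the white stop at (203,70), and the knob is at (323,242). I'll check the seating numerically and locate the knob.

Run:
```python
from h import *
z=np.load('w5.npz'); f=dict(mtx=z['mtx'],depth=z['d'],T_tool_cam=z['T'],s=dict(position=z['pos'],orientation=z['ori']))
o,r,P=wcloud(f); im=z['im']; hsv=cv2.cvtColor(im,cv2.COLOR_RGB2HSV); H,S,V=[hsv[...,i].astype(int) for i in range(3)]
def show(n,m,zz,u0,v0,u1,v1):
    w=np.zeros(H.shape,bool); w[v0:v1,u0:u1]=1
    m=cv2.morphologyEx((m&w).astype(np.uint8),cv2.MORPH_OPEN,np.ones((2,2)))>0
    Q=onz(o,r,zz)[m][:,:2]*1000; b=cv2.minAreaRect(Q.astype(np.float32))
    print(n,m.sum(),'rect',np.round(b[0],1),np.round(b[1],1),round(b[2],2),'min/max',Q.min(0).round(1),Q.max(0).round(1),'z',np.median(P[m][:,2]).round(4))
org=(H>5)&(H<22)&(S>130)
show('lips',org,.079,150,60,255,135)
show('stop',(V>150)&(S<60),.076,170,60,235,78)
show('label',(S<70)&(V>150),.098,176,78,208,117)
g=(H>38)&(H<85)&(S>90); show('green',g,.073,170,70,232,130)
show('knob',((H<5)|(H>175))&(S>150),.063,300,220,350,265)
```

```text
lips 1819 rect [569.6 -67.3] [43.3 73.8] 0.14 min/max [ 547.9 -104.2] [591.3 -30.5] z 0.0813
stop 441 rect [597.7 -64.5] [47.7  8.6] 89.02 min/max [593.  -88.2] [601.8 -40.6] z 0.0782
label 816 rect [573.2 -67.7] [23.  20.3] 0.51 min/max [561.7 -77.8] [584.8 -57.4] z 0.1007
green 495 rect [572.5 -65.8] [40.2 42.4] 0.74 min/max [552.3 -87.1] [592.9 -44.9] z 0.0751
knob 653 rect [ 455.7 -163.2] [23.1 23.2] 0.64 min/max [ 444.1 -174.8] [ 467.4 -151.6] z 0.0741
```

>>> {"fn": "arm_command", "kwargs": {"steps": "-0.08 -0.02 -0.4 0 0 0 0.45;0 0 -0.8 0 0 0 0.45;0 0 -0.8 0 0 0 0.45;0 0 -0.5 0 0 0 0.45;0 0 -0.21 0 0 0 0.45;0 0 0 0 0 0 0.45;0 0 0 0 0 0 0;0 0 0 0 0 0 0;0 0 0 0 0 0 0;0 0 0 0 0 0 0"}}

```text
time_s: 14.1
position: [0.4572, -0.1628, 0.1415]
orientation: [-3.14, -0.017, -0.001]
force: [0.6, 8.4, 1.4]
grip_width: 0.0232
grip_force: 30.0
```

>>> {"fn": "arm_command", "kwargs": {"steps": "0 0.01 0 0 0 0 0;0.1 0 0.3 0 0 0 0;0.14 0 0.28 0 0 0 0;0 0 0 0 0 0 0"}}

```text
time_s: 14.6
position: [0.4695, -0.1626, 0.1716]
orientation: [-3.141, -0.017, -0.0]
force: [-2.6, 5.4, -1.5]
grip_width: 0.0235
grip_force: 30.0
```

>>> {"fn": "arm_command", "kwargs": {"steps": "0.17 0 0.26 0 0 0 0;0.21 0 0.24 0 0 0 0;0.24 0 0.21 0 0 0 0;0.26 0 0.17 0 0 0 0;0 0 0 0 0 0 0"}}

```text
time_s: 15.22
position: [0.5141, -0.1624, 0.2156]
orientation: [-3.141, -0.017, -0.001]
force: [-2.8, 6.2, 0.0]
grip_width: 0.0235
grip_force: 30.0
```

>>> {"fn": "arm_command", "kwargs": {"steps": "0.28 0 0.14 0 0 0 0;0.3 0 0.1 0 0 0 0;0.31 0 0.06 0 0 0 0;0.31 0 0.02 0 0 0 0;0 0 0 0 0 0 0;0 0 0 0 0 0 0"}}

```text
time_s: 15.98
position: [0.5738, -0.1622, 0.232]
orientation: [-3.141, -0.017, -0.002]
force: [-2.8, 8.1, 3.9]
grip_width: 0.0237
grip_force: 30.0
```

Run:
```python
from h import *
f=grab('side'); im=cv2.resize(f['image'][170:300,260:400],None,fx=4,fy=4,interpolation=cv2.INTER_CUBIC); cv2.imwrite('pics/s6.png',im[:,:,::-1])
np.savez('s6.npz',im=f['image'],p=cloud(f))
```

```text
(no output)
```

View pics/s6.png

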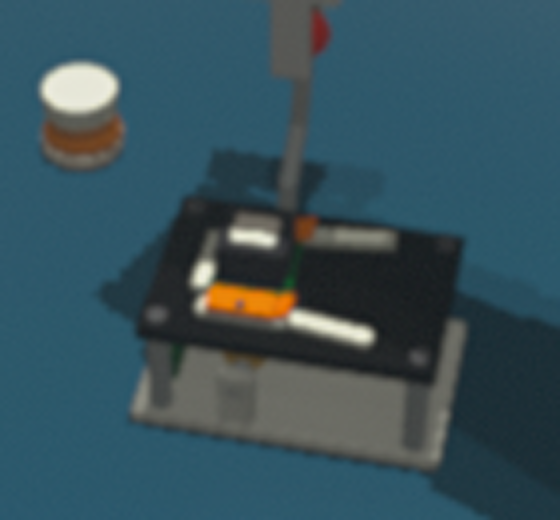

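The lever is near upright and the module is under the lips. However, the knob shows past the finger's robot side, at (320,32) in the crop, so it may sit off-centre in the grip. I'll measure it in the wrist camera.

Run:
```python
from h import *
f=grab('wrist'); save(f,'pics/w7.png'); print(f['s']['position'])
o,r,P=wcloud(f); hsv=cv2.cvtColor(f['image'],cv2.COLOR_RGB2HSV); H,S,V=[hsv[...,i].astype(int) for i in range(3)]
m=((H<6)|(H>174))&(S>130)
n,l,st,c=cv2.connectedComponentsWithStats(m.astype(np.uint8)); i=1+np.argmax(st[1:,4]); m=l==i; print(st[i],c[i])
for zz in(.152,):
    Q=onz(o,r,zz)[m]; print(zz,Q.mean(0).round(4),Q.min(0).round(4),Q.max(0).round(4))
q=P[m]; print('depth pts',np.median(q,0).round(4),np.percentile(q,[2,98],axis=0).round(4))
```

```text
[ 0.57369342 -0.16222523  0.23197227]
[ 298  294   52   50 2035] [323.30614251 318.59164619]
0.152 [ 0.5674 -0.1625  0.152 ] [ 0.5536 -0.1751  0.152 ] [ 0.5807 -0.1501  0.152 ]
depth pts [ 0.5731 -0.1623  0.1626] [[ 0.5615 -0.1735  0.1533]
 [ 0.5808 -0.1516  0.1667]]
```

View pics/w7.png

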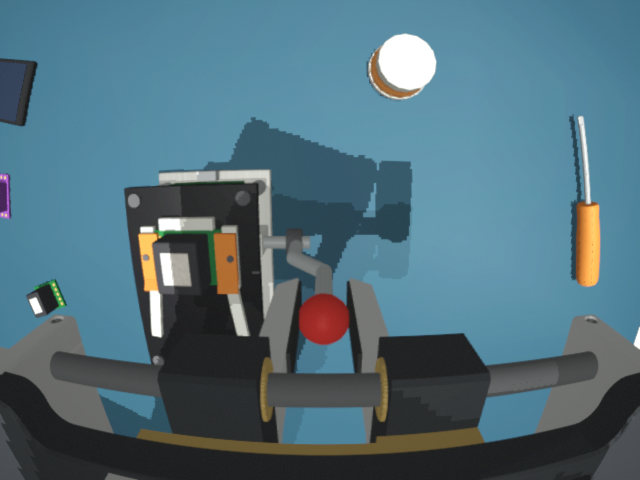

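Run:
```python
from h import *
from scipy.optimize import least_squares
f=grab('wrist'); o,r,P=wcloud(f); hsv=cv2.cvtColor(f['image'],cv2.COLOR_RGB2HSV); H,S,V=[hsv[...,i].astype(int) for i in range(3)]
m=((H<6)|(H>174))&(S>130); m=cv2.erode(m.astype(np.uint8),np.ones((5,5)))>0
q=P[m]
s=least_squares(lambda c:np.linalg.norm(q-c,axis=1)-.0125,q.mean(0)-[0,0,.008],loss='soft_l1',f_scale=.001); print('sphere',s.x.round(4),np.std(s.fun).round(4))
def show(n,m,zz,u0,v0,u1,v1):
    w=np.zeros(H.shape,bool); w[v0:v1,u0:u1]=1; m=m&w
    Q=onz(o,r,zz)[m][:,:2]*1000; b=cv2.minAreaRect(Q.astype(np.float32))
    print(n,m.sum(),np.round(b[0],1),np.round(b[1],1),round(b[2],2),Q.min(0).round(1),Q.max(0).round(1),'z',np.median(P[m][:,2]).round(4))
show('lips',(H>5)&(H<22)&(S>130),.079,135,220,242,297)
show('stop',(V>150)&(S<60),.076,155,215,218,232)
show('label',(S<70)&(V>130),.1,158,245,195,290)
w=np.zeros(H.shape,bool); w[228:252,272:312]=1
mm=w&(S<60)&(P[...,2]>.03)&(P[...,2]<.06); print('shaft',mm.sum(),np.percentile(P[mm],[3,50,97],axis=0).round(4))
```

```text
sphere [ 0.5685 -0.1624  0.1538] 0.013
lips 2044 [569.9 -66.3] [74.7 44.2] 89.82 [ 547.7 -103.7] [591.9 -28.9] z 0.0811
stop 638 [597.4 -66.2] [ 8.6 41. ] 0.04 [593.1 -86.6] [601.7 -45.7] z 0.078
label 932 [572.9 -66.1] [22.9 20.4] 0.39 [561.4 -76.3] [584.3 -55.9] z 0.1027
shaft 574 [[ 0.571  -0.1504  0.0348]
 [ 0.5776 -0.1384  0.0394]
 [ 0.5845 -0.1232  0.0571]]
```

>>> {"fn": "arm_command", "kwargs": {"steps": "0.05 0 0 0 0 0 0;0.05 0 0 0 0 0 0;0 0 0 0 0 0 0;0 0 0 0 0 0 0"}}

```text
time_s: 16.62
position: [0.5787, -0.1622, 0.2321]
orientation: [-3.141, -0.017, -0.002]
force: [-4.0, 8.4, 3.3]
grip_width: 0.0234
grip_force: 30.0
```

Run:
```python
from h import *
from scipy.optimize import least_squares
f=grab('wrist'); o,r,P=wcloud(f); hsv=cv2.cvtColor(f['image'],cv2.COLOR_RGB2HSV); H,S,V=[hsv[...,i].astype(int) for i in range(3)]
m=((H<6)|(H>174))&(S>130); n,l,st,c=cv2.connectedComponentsWithStats(m.astype(np.uint8)); m=l==1+np.argmax(st[1:,4])
Q=onz(o,r,.152)[m]; print('ray',Q.min(0).round(4),Q.max(0).round(4),Q.mean(0).round(4))
q=P[cv2.erode(m.astype(np.uint8),np.ones((5,5)))>0]
s=least_squares(lambda c:np.linalg.norm(q-c,axis=1)-.0125,q.mean(0)-[0,0,.008],loss='soft_l1',f_scale=.001); print('sphere',s.x.round(4))
w=np.zeros(H.shape,bool); w[200:255,130:240]=1
mm=w&(H>5)&(H<22)&(S>130); Q=onz(o,r,.079)[mm]; print('lips x',Q[:,0].min().round(4),Q[:,0].max().round(4)); print(f['s']['position'],f['s']['force'],f['s']['grip_width'])
```

```text
ray [ 0.558 -0.175  0.152] [ 0.5856 -0.15    0.152 ] [ 0.5723 -0.1624  0.152 ]
sphere [ 0.5734 -0.1624  0.1539]
lips x 0.581 0.592
[ 0.57867617 -0.1621582   0.23205272] [-3.96647459  8.41705382  3.32385291] 0.023411208623959706
```

Run:
```python
from h import *
print(manip.sign_off())
```

```text
the job is handed in; nothing more can be done
None
```

I loaded the 50 mm module, slid it home against the stop and let go of it with the lever down, then raised the lever upright and handed the job in at about 17 s with the arm still holding the knob. The last camera checks put the knob within about 1 mm of straight above the shaft and showed the module lifted 2 mm against the lips. The judged result was not shown to me.

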